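# Fit the sprung gear on the reducer's splined shaft and hold it home

### The job

Fit the loose gear with the orange square boss, boss upward, on the upright shaft of the blue gear reducer: turn it until its splines mesh with the shaft's, slide it down onto the brass collar and push on against the collar's spring until it is fully home. Finish while still holding it pressed fully home, so that I can fit the retaining clip: do not let go or ease off. Leave the roll of black tape, the screw tin and the spanner that lie round the reducer where they are.

Things in the scene. Friction and masses are not known exactly. Their poses are not given: they have to be found in the camera images.
- gear: Loose gear, 0.18-0.33 kg, flat on the bench, boss up, either side of the reducer. Ivory toothed disc, 76 mm across, 12 mm thick; on it an orange square boss, 36 mm across flats, 26 mm tall (38 mm in all), to be gripped across two flats. Origin: centre of the underside, on the bore's axis; z up, x and y square to the flats.
- gear_top (a point): Centre of the bore's mouth on top of the gear's boss, 38 mm above the gear's underside; axes as the gear's. The cross-shaped bore runs right through along z: four keyways 9.5 mm wide, reaching 14.5 mm from the axis along +x, -x, +y, -y (each towards the middle of a flat). So the gear fits the shaft in four ways, a quarter turn apart.
- reducer: Blue gear reducer fixed to the bench, 96 x 96 mm housing on a grey 130 x 96 mm foot (longer along its x), 42 mm high; steel bearing cover in the middle with its top 45 mm above the bench. Origin: centre of the underside, under the shaft. Its yaw says nothing about the shaft's splines.
- shaft_tip (a point): Centre of the shaft's top end, 108 mm above the bench. Turns with the shaft: z up, four splines along its +x, -x, +y, -y, 7 mm wide, reaching 13 mm from the axis, ending 22 mm below this tip (then 4 mm of narrower lead-in: 4.5 wide, reaching 11). The top 18 mm is a round 10.4 mm pilot with a conical end, which passes through the bore. Gear home: boss top 14 mm below the tip.
- shaft (a joint): Turn of the output shaft about the vertical, rad, counter-clockwise from above, measured from the reducer's frame. Stiff (0.25 N m of drag): it stays where it is unless forced round.
- collar_top (a point): Centre of the top face of the brass thrust collar, a disc of 44 mm round the shaft, 68 mm above the bench when free. The gear's underside sits on it.
- collar (a joint): How far the sprung collar is pushed down, m: 0 free, 0.012 at its stop (gear fully home, its underside 56 mm above the bench). The spring needs about 4 N to start and 10 N at the stop; the gear's weight alone does not move it and it springs back up when the push ends.
- electrical_tape: Roll of black tape lying flat, 60 mm across, 18 mm high; origin at the centre of its underside. Bystander.
- screw_tin: Open round light-grey metal tin of screws, 74 mm across, 52 mm high; origin at the centre of its underside. Bystander.
- spanner_13: Plain steel spanner, 197 mm long, lying flat behind the reducer; origin at its middle, length along its y. Bystander.
Mind the look-alikes: they are no part of the job. What is shaped like the gear but green or turquoise is not meant.

How it is judged (in metres and radians):
On the way:
1. the gear, boss up, is on the shaft with its splines meshed (its underside at least 6 mm below the start of the full splines) (horizontal distance between gear and shaft_tip below 0.003 m and height (world z) of gear below 0.08 m and angle between gear's own z axis and vertical below 0.08 rad), for 0.1 s.
At the end, for the whole second after the job is handed in: The robot still presses the gear home: boss up on the shaft (within 3 mm of its axis, tilt under 0.06 rad), on the collar and pushing it down more than 10 of its 12 mm (over 5 N); robot and gear in contact with over 4 N; the gear is still (horizontal distance between gear and shaft_tip below 0.003 m and angle between gear's own z axis and vertical below 0.06 rad and z of gear in the frame of collar_top below 0.003 m and value of joint collar above 0.01 m and contact force between gear and collar above 5 N and contact force between any of the fingers, the arm and gear above 4 N and linear speed of gear below 0.01 m/s); the arm keeps its last pose, push and grip.
It fails at once if the tape roll is moved more than 20 mm (distance of electrical_tape from where it was at the start of the episode above 0.02 m).
It fails at once if the screw tin is moved more than 20 mm (distance of screw_tin from where it was at the start of the episode above 0.02 m).
It fails at once if the spanner is moved more than 20 mm (distance of spanner_13 from where it was at the start of the episode above 0.02 m).
It also fails if it takes over 42 s, if anything falls off the work surface, if the arm or the gripper's body presses on something with over 40 N, if the wrist force passes 120 N, or if a joint passes its speed limit or range.

### The arm

A 6-joint arm with a two-finger parallel gripper is mounted at the origin on a cart in front of the work surface, level with it; the furniture and walls round the work are solid. World frame = base frame: x ahead of the robot, y to its left, z up, the work surface at z = 0. Lengths are in mm, angles in rad, forces in N, time in s.
With the tool pointing down it reaches from about 300 to 775 mm from the base axis. Payload 14.6 kg.
Tool frame: the origin (TCP) lies on the centre line of the jaws, within the pads' length; the fingertips stand 19 mm ahead of it and the grasp point (between the pads) is the TCP (bot.tip_reach is the distance from the TCP to the fingertips, in mm); z points along the fingers, y is the line along which they close (so a half turn about z gives the same grasp; the last joint's range is limited). The gripper opens to 85 mm and grips with 20 to 120 N. Pads are 22 mm wide; open, the fingers measure 114 mm over their backs; the gripper's body (76 mm by 85 mm) begins 54 mm behind the grasp point. The pads swing forward as they close: fully open they stand 13 mm farther back than shut.
Start: joints at [1.062, 0.3, 1.521, -0, 1.321, -0.067], TCP at [235.158, 497.182, 216.981] pointing down, gripper open.
Joint ranges: [-3.03, 3.03], [-0.79, 2.21], [0.23, 2.52], [-1.04, 4.18], [0, 3.07], [-2.55, 2.55]. Speed limits (rad/s): [2.22, 2.22, 2.57, 3.14, 3.14, 3.14].

### API

Orientations are given as a unit quaternion [w, x, y, z].
In Python, from rig import bot gives the robot as it stands. Calls block until the motion is done:
- bot.move_to(position, orientation): joint-space move of the TCP to a pose.
- bot.servo_line(position, attitude=None, speed=150, until_force=None): straight line of the TCP; attitude=None keeps the orientation; speed is the mean speed in mm/s. With until_force (N) it stops when the force on the tool has changed by that much, and returns True; else False.
- bot.move_joints(angles): joint-space move.
- bot.move_gripper(opening, grip_force=None): finger opening in mm; grip_force is the grip in N (None keeps the last); returns when the fingers have stopped.
- bot.dwell(seconds).
- bot.ik(position, orientation): joint angles nearest the present ones, or None.
- bot.read_state(): the state.
- bot.read_camera(name): name is "scene" or "top"; returns a dict with "image" (384x512x3 uint8, blue, green, red), "depth" (384x512 float32, mm along the optical axis (not along the pixel's ray), 0 where there is no reading), "fovy" (degrees; the focal length in pixels is half the picture's height over the tangent of half this angle, whatever the lens; pixels are square), "cx", "cy" (the principal point, pixels), "k1" (the pictures are not rectified: a ray, as slopes to the right and down, at radius r is drawn at 1 + k1 r^2 times it, then the intrinsics apply), "eye" and "attitude" of the camera in the world. Camera axes: x right, y down, z forward; pixel columns grow to the right and rows downward; lengths in mm; the calibration is good to about 2 mm. A picture is of the moment at which its call begins.
A pose or a line that the arm cannot do raises bot.MotionError and nothing moves.
- bot.finish_job(): hands the job in; it is judged then, once.
The state is a dict: "clock": time; "joint_positions": joint angles; "qvel": joint speeds; "effort": joint torques, N m; "ee_pos": TCP position; "tool_rot": TCP orientation; "ft_force": force on the tool from outside, world axes, zero at the start; "moment": the same for the moment, N m; "grip_width": finger opening in mm; "grip_force": force on a finger pad.
Only numpy, scipy, OpenCV 4.12 (cv2) and the standard library are available. Lean on these libraries where they do the work, as an engineer would, in place of code of your own. Each camera call takes 0.05 s, during which the arm holds its last target. There are 200 camera calls.

## Working session

There is one attempt and no reset: what is moved stays moved. The work goes in short steps, each a Python script; the robot and the scene stay as the last script left them, time stands still between calls to the robot, and variables do not carry over. Pictures are saved under pics/ and viewed, at most 10 in all, crops included, and the job is handed in when it is done.

```bash
ls; mkdir -p pics; python3 - <<'E'
from rig import bot
import cv2,pickle
for n in("scene","top"):
    c=bot.read_camera(n); cv2.imwrite(f"pics/{n}0.png",c["image"]); pickle.dump(c,open(f"{n}0.pkl","wb"))
    print(n,{k:v for k,v in c.items() if k not in("image","depth")})
s=bot.read_state();print(s)
E
```

```text
pics
scene {'fovy': 45.651851271128116, 'cx': 253.68001032377705, 'cy': 190.75802807969083, 'k1': -0.013435036258878555, 'eye': array([-5.26671283e-01, -5.93904203e+02,  5.96990262e+02]), 'attitude': array([-0.50322963,  0.80078509, -0.28011867,  0.16442841])}
top {'fovy': 48.85860774326979, 'cx': 257.1589739414653, 'cy': 191.76884309316358, 'k1': -0.09655633155940001, 'eye': array([ 413.08725781,  225.79503881, 1232.40514196]), 'attitude': array([ 0.05729614, -0.69948113,  0.70951788, -0.06346394])}
{'clock': 0.1, 'joint_positions': array([ 1.06240667e+00,  3.00406595e-01,  1.52156345e+00,  1.75961999e-05,
        1.32067765e+00, -6.66066548e-02]), 'qvel': array([-0.00081199, -0.00230343, -0.00176706,  0.00108701,  0.00135886,
        0.00052633]), 'effort': array([ 7.35664962e-04, -5.44376779e+01, -3.62371087e+01, -6.00198837e-05,
        2.97581355e-03,  7.09580831e-05]), 'ee_pos': array([235.04028731, 496.9871826 , 216.46415879]), 'tool_rot': array([-1.57753437e-04,  2.19101647e-01,  9.75701896e-01, -5.03450818e-04]), 'ft_force': array([0.28599081, 0.61142192, 0.23687476]), 'moment': array([ 0.03044397,  0.00183836, -0.00878258]), 'grip_force': 0.0, 'grip_width': 85.1922686211098}
```

View pics/scene0.png

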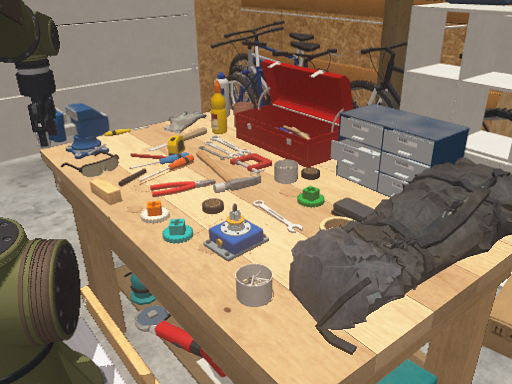

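View pics/top0.png

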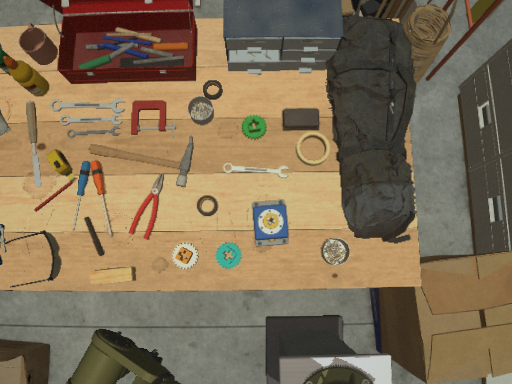

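```bash
cat > h.py <<'E'
import numpy as np,cv2,pickle
from scipy.spatial.transform import Rotation as R
def rot(q): return R.from_quat(np.roll(q,-1))
def cam(c):
    f=192/np.tan(np.radians(c["fovy"]/2)); return f,rot(c["attitude"]).as_matrix(),np.array(c["eye"])
def ray(c,px):
    f,M,e=cam(c); d=(np.atleast_2d(px)-[c["cx"],c["cy"]])/f; u=d.copy()
    for _ in range(20): u=d/(1+c["k1"]*(u**2).sum(1,keepdims=True))
    return np.c_[u,np.ones(len(u))]@M.T
def plane(c,px,z):
    r=ray(c,px); e=np.array(c["eye"]); return e+r*((z-e[2])/r[:,2])[:,None]
def proj(c,P):
    f,M,e=cam(c); p=(np.atleast_2d(P)-e)@M; u=p[:,:2]/p[:,2:]
    return u*(1+c["k1"]*(u**2).sum(1,keepdims=True))*f+[c["cx"],c["cy"]]
def load(n): return pickle.load(open(n+".pkl","rb"))
def crop(c,x,y,w=32,h=24,s=(400,300)):
    return cv2.resize(c["image"][y-h:y+h,x-w:x+w],s,interpolation=cv2.INTER_CUBIC)
def down(yaw): # tool z down, tool y at world angle yaw
    c,s=np.cos(yaw),np.sin(yaw); y=np.array([c,s,0]); z=np.array([0,0,-1.])
    q=R.from_matrix(np.c_[np.cross(y,z),y,z]).as_quat(); return np.roll(q,1)
E
python3 - <<'E'
from h import *
t,s=load("top0"),load("scene0")
a=np.hstack([crop(t,184,255),crop(t,270,222)]);b=np.hstack([crop(s,154,210),crop(s,236,228)])
cv2.imwrite("pics/crop1.png",np.vstack([a,b]))
for c in(t,s):
    hsv=cv2.cvtColor(c["image"],cv2.COLOR_BGR2HSV)
    print(proj(c,[[0,0,0]]))
print("gear",plane(t,[184,255],38),plane(s,[154,206],38)); print("red",plane(t,[270,222],45)," tip",plane(s,[235,207],108),plane(t,[270,222],108))
print("tape",plane(t,[207,205],18),"turq",plane(t,[229,255],38),"tin",plane(t,[335,251],52),"spanner",plane(t,[[222,168],[288,172]],5))
E
```

```text
[[336.69990064 410.9891301 ]]
[[ 20.58892801 412.5482661 ]]
gear [[442.02557827 421.7292714   38.        ]] [[435.80487675 411.23269395  38.        ]]
red [[531.10247592 178.96142391  45.        ]]  tip [[521.93547478 161.4082486  108.        ]] [[524.84095786 181.44626892 108.        ]]
tape [[585.7317254  359.70407461  18.        ]] turq [[440.60515618 295.34073321  38.        ]] tin [[ 4.46504140e+02 -3.55547762e-01  5.20000000e+01]] spanner [[698.17198201 317.04750888   5.        ]
 [683.37719837 120.83362543   5.        ]]
```

View pics/crop1.png

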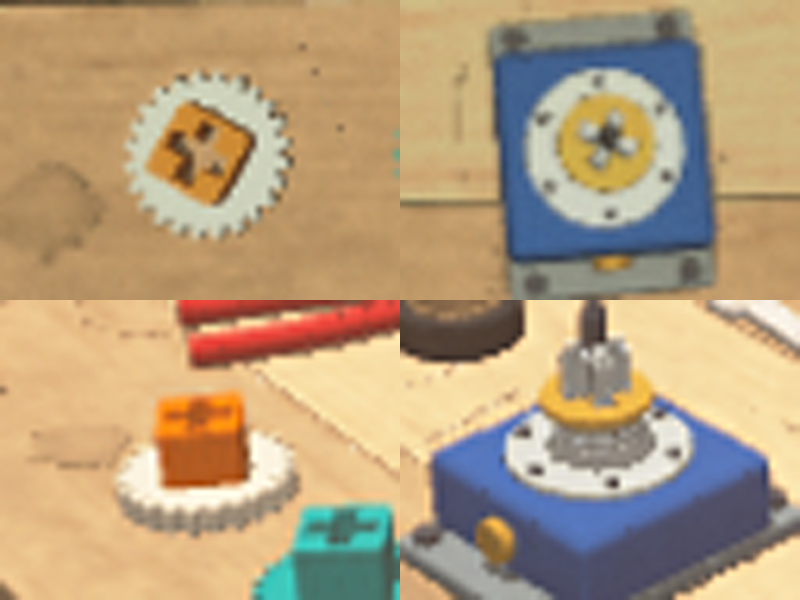

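Crop: the orange-boss ivory gear is at top (184,255) / scene (154,210). The look-alikes are turquoise at top (229,255) and green at top (254,127). The shaft shows its spline cross at top (270,221). I'll measure these next.

```bash
cat >> h.py <<'E'
S=8
def sub(c,x,y,w=32,h=24):
    im=cv2.resize(c["image"][y-h:y+h,x-w:x+w],None,fx=S,fy=S,interpolation=cv2.INTER_CUBIC)
    return cv2.cvtColor(im,cv2.COLOR_BGR2HSV),np.array([x-w,y-h])
def back(p,o): return (np.asarray(p,float)+.5)/S-.5+o
def big(m,hull=True):
    k=max(cv2.findContours(m,cv2.RETR_EXTERNAL,cv2.CHAIN_APPROX_NONE)[0],key=cv2.contourArea)
    return (cv2.convexHull(k) if hull else k)[:,0]
def disc(c,k,o,z):
    P=plane(c,back(k,o),z)[:,:2]; (x,y),(a,b),_=cv2.fitEllipse(P.astype(np.float32)) ; return np.array([x,y]),(a,b)
def cen(c,k,o,z):
    P=plane(c,back(k,o),z)[:,:2].astype(np.float32); m=cv2.moments(P); return np.array([m['m10'],m['m01']])/m['m00'], 2*np.sqrt(m['m00']/np.pi)
E
python3 - <<'E'
from h import *
t,s=load("top0"),load("scene0")
for n,c,g,r in(("top",t,(184,255),(270,222)),("scene",s,(154,210),(236,218))):
    H,o=sub(c,*g); out=[]
    org=cv2.inRange(H,(5,150,90),(22,255,255)); ivo=cv2.inRange(H,(0,0,150),(179,70,255))
    k=big(org); print(n,"boss top centroid",cen(c,k,o,38))
    P=plane(c,back(k,o),38)[:,:2].astype(np.float32); rr=cv2.minAreaRect(P); print("  rect",rr)
    # top face by brightness
    V=H[...,2]; print("  V pct",np.percentile(V[org>0],[5,25,50,75,95]))
    k=big(cv2.bitwise_or(ivo,org) if n=="scene" else cv2.morphologyEx(ivo,cv2.MORPH_CLOSE,np.ones((9,9)))); print("  disc",cen(c,k,o,12))
    H,o=sub(c,*r); br=cv2.inRange(H,(12,120,120),(30,255,255)); br[int(S*30):]=0
    if n=="scene": pass
    k=big(br); print("  collar",cen(c,k,o,68))
    cv2.imwrite(f"pics/m_{n}.png",np.hstack([cv2.bitwise_or(org,ivo//2),br]))
    if n=="top":
        m=cv2.inRange(H,(0,0,170),(179,70,255)); hull=np.zeros_like(m); cv2.fillConvexPoly(hull,k,255); hull=cv2.erode(hull,np.ones((15,15))); m&=hull
        ys,xs=np.nonzero(m); P=plane(c,back(np.c_[xs,ys],o),86)[:,:2]; 
        w=H[...,2][ys,xs].astype(float); ct=P.mean(0); d=P-ct; rad=np.hypot(*d.T); q=rad>5; ang=np.arctan2(d[q,1],d[q,0])
        z=np.mean(np.exp(4j*ang)); print("  spline centre",ct,"yaw",np.angle(z)/4,"conf",abs(z),"rmax",rad.max())
        print(np.histogram(np.degrees(ang),36,(-180,180))[0])
        f=cv2.inRange(H,(95,120,60),(125,255,255)); P=plane(c,back(big(f),o),42)[:,:2].astype(np.float32); print("  housing",cv2.minAreaRect(P))
E
```

```text
top boss top centroid (array([441.89758417, 422.57843123]), np.float64(40.79513188629849))
  rect ((441.8115234375, 422.4637756347656), (38.215641021728516, 36.26947784423828), 60.21119689941406)
  V pct [103. 157. 197. 205. 211.]
  disc (array([441.80079143, 424.11121602]), np.float64(75.98918815574285))
  collar (array([533.39118746, 178.48423375]), np.float64(41.43415348929228))
  spline centre [534.92071691 177.94628682] yaw -0.3791786817563202 conf 0.7810269380893378 rmax 13.493641221832284
[  0   0   0   0   6  96 101  67   0   0   0   0   0  15  40  50  45  13
   0   0   0   0   0  20  92  93  85   6   0   0   0   0   0  36  45   3]
  housing ((532.5904541015625, 179.0165557861328), (91.9647445678711, 90.82405853271484), 4.050051212310791)
scene boss top centroid (array([431.36688403, 403.75349113]), np.float64(61.993644793202584))
  rect ((430.2677917480469, 403.15106201171875), (85.169677734375, 38.12500762939453), 64.20365905761719)
  V pct [132. 175. 181. 231. 254.]
  disc (array([435.47128613, 413.08535317]), np.float64(81.88642225818228))
  collar (array([529.56183537, 174.60439266]), np.float64(44.007075348750156))
```

```bash
cat > g1.py <<'E'
from rig import bot
from h import *
print("tip",bot.tip_reach)
best=None
for y in (60.2,150.2,-29.8,-119.8):
    j=bot.ik([441.8,423.5,130],down(np.radians(y))); j2=bot.ik([533.5,178.3,180],down(np.radians(y+8.1)))
    print(y,j,j2)
    if j is not None and j2 is not None:
        v=max(abs(j[5]),abs(j2[5]))
        if best is None or v<best[0]: best=(v,y)
y=best[1]; print("use",y); q=down(np.radians(y))
bot.move_gripper(62,40)
bot.move_to([441.8,423.5,110],q)
print(bot.servo_line([441.8,423.5,36],speed=80,until_force=12))
s=bot.read_state(); print(s["ee_pos"],s["ft_force"])
bot.move_gripper(20,60)
s=bot.read_state(); print(s["clock"],s["ee_pos"],s["ft_force"],s["moment"],s["grip_width"],s["grip_force"])
for n in("scene","top"):
    c=bot.read_camera(n); pickle.dump(c,open(f"{n}1.pkl","wb"))
c=load("scene1"); cv2.imwrite("pics/grasp.png",crop(c,154,200,48,36,(640,480)))
E
python3 g1.py
```

```text
tip 19.0
60.2 [ 7.04412593e-01  5.15424926e-01  1.42844080e+00 -4.44089210e-16
  1.19772693e+00 -3.46275617e-01] [ 2.57425645e-01  3.59461653e-01  1.53035303e+00 -4.44089210e-16
  1.25177797e+00 -9.34634234e-01]
150.2 [ 7.04412593e-01  5.15424926e-01  1.42844080e+00 -4.44089210e-16
  1.19772693e+00 -1.91707194e+00] [ 2.57425645e-01  3.59461653e-01  1.53035303e+00 -4.44089210e-16
  1.25177797e+00 -2.50543056e+00]
-29.8 [ 7.04412593e-01  5.15424926e-01  1.42844080e+00 -4.44089210e-16
  1.19772693e+00  1.22452071e+00] [ 2.57425645e-01  3.59461653e-01  1.53035303e+00 -4.44089210e-16
  1.25177797e+00  6.36162093e-01]
-119.8 None [ 2.57425645e-01  3.59461653e-01  1.53035303e+00 -4.44089210e-16
  1.25177797e+00  2.20695842e+00]
use 60.2
False
[442.08537392 423.70844066  36.57566615] [ 0.4094295  -0.89747495 -0.33467633]
2.9833 [441.80545175 423.50335243  36.04896182] [0.07024131 0.25244805 0.33872116] [-0.02641476 -0.04487333  0.01264414] 19.756708713368646 0.0
```

View pics/grasp.png

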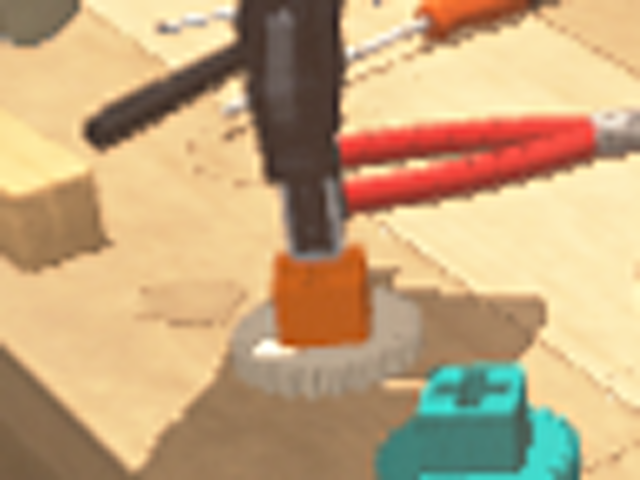

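The picture shows the fingers shut at about scene (154,195), with their tips at or behind the boss top and nothing between them. I'll check heights with depth and projected markers.

```bash
python3 - <<'E'
from h import *
out=[]
for n,x,y in(("scene",154,200),("top",184,255)):
    c=load(n+"1"); c0=load(n+"0"); im=c["image"].copy()
    f=8; big_=cv2.resize(im[y-24:y+24,x-24:x+24],None,fx=f,fy=f,interpolation=cv2.INTER_CUBIC)
    for P,col in(([441.8,423.5,17],(0,255,0)),([441.8,423.5,36],(255,0,255)),([441.8,423.5,0],(255,0,0))):
        p=(proj(c,P)[0]-[x-24,y-24]+.5)*f; cv2.drawMarker(big_,tuple(int(v) for v in p),col,0,24,2)
    out.append(big_)
    # depth points
    def pt(c,px):
        d=c["depth"][px[1],px[0]]; r=ray(c,px)[0]; return (np.array(c["eye"])+r*d).round(1)
    if n=="scene":
        print("boss top",[pt(c0,p) for p in((150,204),(158,204),(154,203))],"front",pt(c0,(154,211)),"ivory",pt(c0,(145,213)),"bench",pt(c0,(140,200)))
        print("finger now",[pt(c,(154,v)) for v in range(180,202,3)])
    else: print("top boss",pt(c0,(187,252)),pt(c0,(184,258)),"disc",pt(c0,(177,255)),"bench",pt(c0,(170,262)),"collar",pt(c0,(266,225)),"tip",pt(c0,(270,222)))
cv2.imwrite("pics/mark.png",np.hstack(out))
E
```

```text
boss top [array([435.5, 434.9,  34.5]), array([448.7, 413.4,  38.7]), array([450.2, 441.9,  29.7])] front [432.2 407.   26.1] ivory [417.5 433.5  14. ] bench [451.8 541.3  -0.9]
finger now [array([440.3, 400.6, 115.8]), array([430.5, 380.7, 117.5]), array([426.4, 373.8, 112.9]), array([429.4, 382.9, 100.3]), array([436.4, 401.2,  82.7]), array([434.2, 398.6,  75.8]), array([434.1, 400.7,  66.3]), array([435.5, 406.5,  54.8])]
top boss [450.3 413.4  37.4] [433.7 421.6  38.4] disc [442.2 441.6  37.4] bench [423.2 467.9   2.8] collar [520.8 191.   67.1] tip [526.9 180.6  87.8]
```

View pics/mark.png

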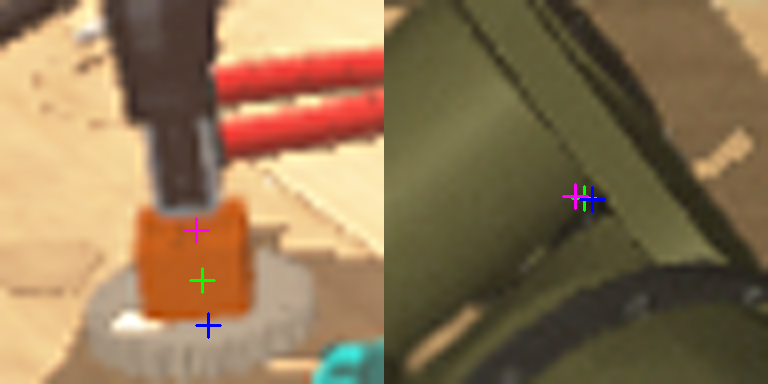

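Markers: the boss-top centre falls at scene crop (196,230), yet the finger ends at (185,210). The tips are therefore above the boss top (about z 45), not at z 17. I'll find the real tip height with a gentle touch on the boss top, then look again.

```bash
python3 - <<'E'
from rig import bot
from h import *
r=bot.servo_line([441.8,423.5,22],speed=20,until_force=4)
s=bot.read_state(); print(r,s["clock"],s["ee_pos"],s["ft_force"],s["grip_width"],s["tool_rot"],s["joint_positions"])
c=bot.read_camera("scene"); cv2.imwrite("pics/touch.png",crop(c,154,190,64,48,(640,480)))
E
```

```text
True 3.675 [441.77402764 423.45216623  23.90719471] [-1.51013827 -0.85673299  6.75344504] 20.132589795774795 [-7.69726758e-05  2.57159356e-01  9.66369000e-01 -1.26400803e-04] [ 7.04387905e-01  6.49078310e-01  1.49230726e+00 -2.08563227e-05
  1.00050255e+00 -3.46234063e-01]
```

View pics/touch.png

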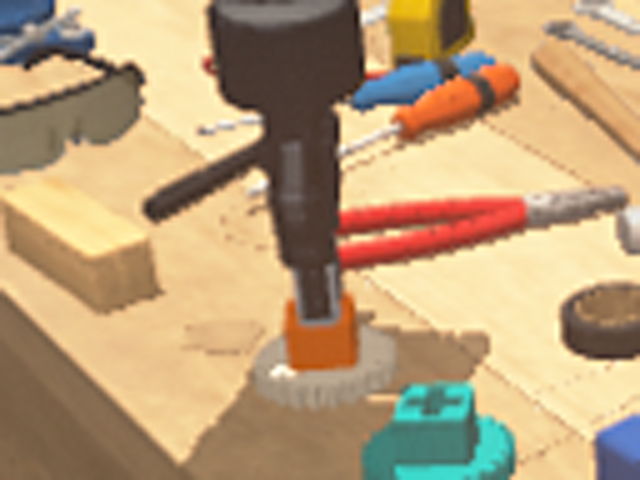

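The tips touch the boss top (z 38) at a reported TCP z of 23.9. The picture agrees, with the tip at crop (318,322) on the boss's top. So the tips stand about 14 mm above the reported TCP, and I'll work from that measured offset.

```bash
cat > g2.py <<'E'
from rig import bot
from h import *
P=np.array([441.8,423.5,0.])
bot.servo_line(P+[0,0,45],speed=120); bot.move_gripper(62,40)
print(bot.servo_line(P+[0,0,1],speed=60,until_force=8))
s=bot.read_state(); print(s["ee_pos"],s["ft_force"])
bot.move_gripper(20,60)
s=bot.read_state(); print(s["clock"],s["ee_pos"],s["ft_force"],s["moment"],s["grip_width"],s["grip_force"])
c=bot.read_camera("scene"); cv2.imwrite("pics/grasp2.png",crop(c,154,200,48,36,(640,480)))
E
python3 g2.py
```

```text
False
[441.9750697  423.67098493   1.3339239 ] [-0.37716776  0.51918483  0.16202751]
5.7667 [442.09392242 423.7148904    1.66311875] [-0.96882703 -0.56650441  4.95492965] [-0.13101624  0.14840324  0.0357664 ] 35.129292548833 61.82548373937607
```

View pics/grasp2.png

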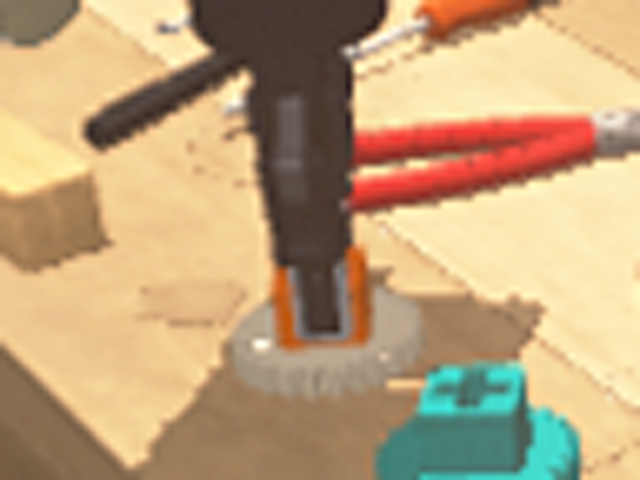

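The grip is good: 35 mm wide at 62 N, pads centred on the boss. Now I'll lift it and carry it above the shaft.

```bash
cat > g3.py <<'E'
from rig import bot
from h import *
bot.move_gripper(20,90)
bot.servo_line([441.8,423.5,140],speed=150)
s=bot.read_state(); print(s["ee_pos"],s["ft_force"],s["grip_width"])
q=down(np.radians(68.3))
bot.move_to([533.5,178.3,140],q)
s=bot.read_state(); print(s["clock"],s["ee_pos"],s["ft_force"],s["moment"],s["grip_width"])
c=bot.read_camera("scene"); pickle.dump(c,open("scene2.pkl","wb"))
im=crop(c,236,205,40,40,(600,600))
for P,col in(([533.5,178.3,108],(0,255,0)),([533.5,178.3,138.4],(255,0,255)),([533.5,178.3,86],(255,0,0))):
    p=(proj(c,P)[0]-[196,165]+.5)*7.5; cv2.drawMarker(im,tuple(int(v) for v in p),col,0,20,1)
cv2.imwrite("pics/above.png",im)
E
python3 g3.py
```

```text
[441.41881037 423.15688093 138.82917164] [-0.36760466  0.16513405 -2.6586161 ] 34.37961070589963
8.1333 [533.29329957 179.20828157 139.81583263] [-0.26488001  1.37569339 -2.55327158] [0.03192832 0.06779698 0.02493179] 34.30974239086579
```

View pics/above.png

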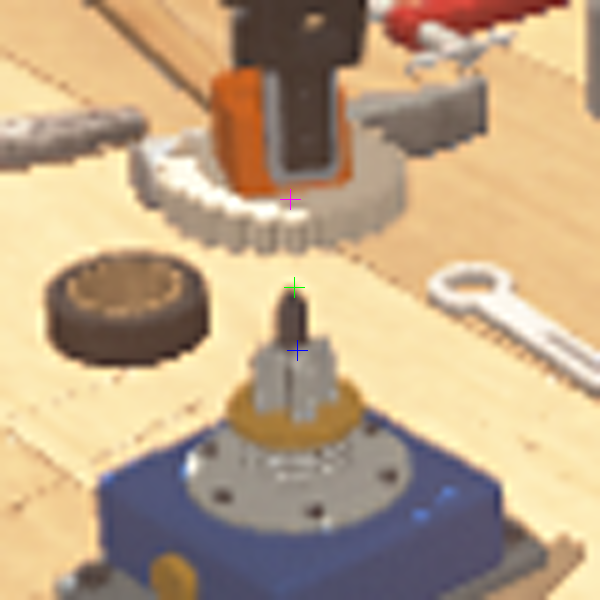

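The gear hangs above the shaft, with its disc about crop x 132–408 and its boss 212–350. The shaft tip is at (291,292). The disc looks shifted left, and I'll measure that using depth.

```bash
python3 - <<'E'
from h import *
c=load("scene2"); f,M,e=cam(c)
ys,xs=np.mgrid[165:245,196:276]; px=np.c_[xs.ravel(),ys.ravel()]
d=c["depth"][165:245,196:276].ravel(); W=e+ray(c,px)*d[:,None]
H=cv2.cvtColor(c["image"],cv2.COLOR_BGR2HSV)[165:245,196:276].reshape(-1,3)
near=(np.hypot(W[:,0]-533,W[:,1]-179)<52)&(d>0)
g=near&(W[:,2]>125)&(W[:,2]<156)&(H[:,1]<90)&(H[:,2]>90)
b=near&(W[:,2]>146)&(H[:,0]<22)&(H[:,0]>3)&(H[:,1]>150)
col=near&(W[:,2]>60)&(W[:,2]<80)&(H[:,0]<30)&(H[:,0]>10)&(H[:,1]>120)
img=cv2.resize(c["image"][165:245,196:276],None,fx=7,fy=7,interpolation=cv2.INTER_NEAREST)
for n,m in(("disc",g),("boss",b),("collar",col)):
    u=px[m]; print(n,m.sum(),"cols",u[:,0].min(),u[:,0].max(),"rows",u[:,1].min(),u[:,1].max())
    for r in range(u[:,1].min(),u[:,1].max()+1): 
        v=u[u[:,1]==r,0]; print(r,v.min(),v.max(),end=" | ")
    print()
# predicted silhouettes
a=np.linspace(0,2*np.pi,73)
def ring(x,y,z,r): p=proj(c,np.c_[x+r*np.cos(a),y+r*np.sin(a),np.full(73,z)]); return p.min(0).round(1),p.max(0).round(1)
print("pred bottom",ring(533.3,179.2,138.2,38),"top",ring(533.3,179.2,150.2,38)); print("pred collar",ring(533.4,178.3,68,22))
q=np.radians(68.3+45+90*np.arange(4)); 
for z in(150.2,176.2): print("pred boss",proj(c,np.c_[533.3+25.46*np.cos(q),179.2+25.46*np.sin(q),np.full(4,z)]).round(1).tolist())
G=W[g&(W[:,2]>146)]; print("disc top plane z by x,y",np.linalg.lstsq(np.c_[G[:,:2]-[533,179],np.ones(len(G))],G[:,2],rcond=None)[0],len(G))
E
```

```text
disc 333 cols 217 249 rows 182 198
182 223 246 | 183 220 246 | 184 219 248 | 185 218 249 | 186 217 249 | 187 217 249 | 188 217 249 | 189 217 249 | 190 217 249 | 191 217 249 | 192 217 249 | 193 217 248 | 194 218 248 | 195 220 246 | 196 220 244 | 197 222 243 | 198 226 239 | 
boss 120 cols 224 242 rows 174 190
174 225 230 | 175 224 230 | 176 224 230 | 177 224 241 | 178 224 241 | 179 224 241 | 180 224 241 | 181 224 241 | 182 225 241 | 183 225 241 | 184 225 230 | 185 225 242 | 186 225 242 | 187 226 242 | 188 227 242 | 189 227 241 | 190 227 232 | 
collar 88 cols 226 244 rows 215 224
215 241 241 | 216 228 242 | 217 227 243 | 218 226 244 | 219 226 244 | 220 226 243 | 221 227 243 | 222 228 241 | 223 229 240 | 224 232 236 | 
pred bottom (array([217.4, 184. ]), array([250.6, 198.6])) top (array([217.1, 179.4]), array([250.5, 193.8]))
pred collar (array([226. , 213.4]), array([244.7, 222.6]))
pred boss [[224.3, 184.2], [227.9, 190.7], [243.5, 188.5], [239.5, 182.1]]
pred boss [[223.8, 173.9], [227.4, 180.1], [243.2, 178.0], [239.1, 171.8]]
disc top plane z by x,y [6.94009172e-03 1.02484028e-02 1.50119297e+02] 228
```

Gear predictions match the picture within about 1 px: it is level, about 1.4 mm left of the shaft, and 38 mm below the boss top as expected. I'll correct that and descend, feeling for contact.

```bash
cat > g4.py <<'E'
from rig import bot
from h import *
X=np.array([534.4,178.0]); q=down(np.radians(68.3))
def st(n):
    s=bot.read_state(); print(n,round(s["clock"],2),s["ee_pos"].round(2),"F",s["ft_force"].round(1),"M",s["moment"].round(2),"gw",round(s["grip_width"],1)); return s
bot.servo_line([*X,125],q,speed=60); bot.dwell(.2); st("above")
r=bot.servo_line([*X,96],q,speed=40,until_force=6); bot.dwell(.2); s=st(f"pilot {r}")
if not r:
    r=bot.servo_line([*X,80],q,speed=25,until_force=6); bot.dwell(.2); st(f"spline {r}")
E
python3 g4.py
```

```text
above 8.78 [534.52 178.06 125.25] F [ 0.3 -0.4 -1.9] M [-0.01 -0.07  0.  ] gw 34.1
pilot False 9.86 [534.5  178.04  96.25] F [-0.1 -0.  -2.2] M [ 0.02  0.04 -0.01] gw 33.9
spline False 10.85 [534.49 178.01  80.19] F [-0.3  1.2 -3.4] M [-0.04 -0.03  0.03] gw 34.6
```

Meshed cleanly (underside about 78 mm, almost no force). Next is the push home.

```bash
cat > g5.py <<'E'
from rig import bot
from h import *
exec(open("g4.py").read().split("bot.servo")[0])
for z in(70,64,60):
    r=bot.servo_line([*X,z],q,speed=25,until_force=25); st(f"{z} {r}")
r=bot.servo_line([*X,52],q,speed=12,until_force=18); bot.dwell(.3); st(f"home {r}")
c=bot.read_camera("scene"); pickle.dump(c,open("scene3.pkl","wb")); cv2.imwrite("pics/home.png",crop(c,236,205,40,40,(600,600)))
E
python3 g5.py
```

```text
70 False 11.4 [534.39 177.99  69.97] F [-1.   0.3 -2.3] M [ 0.01  0.03 -0.01] gw 34.5
64 False 11.79 [534.63 178.06  64.24] F [-0.3  0.   4. ] M [-0.1   0.05  0.02] gw 34.2
60 False 12.1 [534.67 178.07  60.29] F [0.4 0.7 5.2] M [-0.14  0.05 -0.02] gw 34.6
home True 12.81 [534.94 178.09  57.8 ] F [-1.7 -0.8  6.9] M [-0.17  0.38  0.03] gw 34.2
```

View pics/home.png

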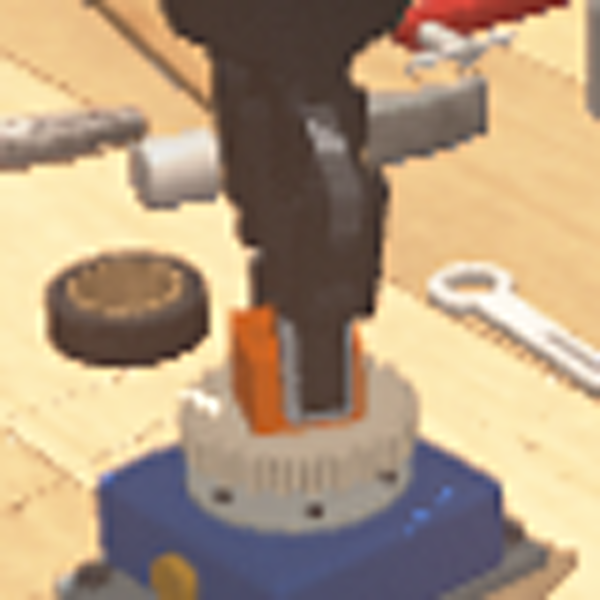

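The gear sits low over the cover, level, with the grip intact and about 9 N of push. I'll press slightly further onto the stop for a firm margin.

```bash
cat > g6.py <<'E'
from rig import bot
from h import *
exec(open("g4.py").read().split("bot.servo")[0])
for z in(57.2,56.6,56.0,55.4):
    r=bot.servo_line([*X,z],q,speed=8,until_force=30); bot.dwell(.4); s=st(f"{z} {r}")
    if s["ft_force"][2]>22: break
E
python3 g6.py
```

```text
57.2 False 13.51 [534.87 178.1   57.8 ] F [ 0.4 -0.2  7. ] M [-0.07 -0.    0.02] gw 34.0
56.6 False 14.16 [534.94 178.11  57.73] F [-2.5 -1.6 11.4] M [-0.24  0.5   0.04] gw 34.4
56.0 False 14.81 [535.03 178.12  57.7 ] F [-5.8 -1.5 18.7] M [-0.48  1.05  0.01] gw 34.1
55.4 False 15.46 [535.12 178.12  57.64] F [-8.1 -2.9 24.4] M [-0.65  1.56  0.01] gw 34.1
```

```bash
python3 - <<'E'
from rig import bot
from h import *
bot.dwell(.5); s=bot.read_state()
tilt=np.arccos(-rot(s["tool_rot"]).as_matrix()[2,2]); print(tilt,s["ft_force"],s["ee_pos"],s["grip_force"])
if tilt<.02 and s["ft_force"][2]>15: print(bot.finish_job())
E
```

```text
0.0022643454238862773 [-7.80482555 -1.95199098 25.10278043] [535.12502317 178.12067022  57.63908659] 93.60573202371597
the job is handed in; nothing more can be done
None
```

The orange-boss gear is meshed on the shaft and still gripped, pressed against the collar's stop with about 27 N. I handed the job in at about 16 s of the 42 s allowed; the verdict was not shown.

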